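# Couple the suction filter into the quick coupler

## Task

Press the spring sleeve of the suction outlet's quick coupler down by one of its thumb ears until it catches and stays down by itself. Then take the filter out of its holder, put its plug into the coupler, turn it under light pressure until its two lugs drop into the slots of the mouth, and press it gently home so that the sleeve springs up and locks it. Do not force the plug, let go of it at the end, and leave the small bottle and the vial where they stand.

Things in the scene. Friction and masses are not known exactly. Their poses are not given: they have to be found in the camera images.
- coupler: suction outlet, fixed: grey foot plate 100 (x) x 90 (y) x 12 mm, in its middle an upright metal quick coupler, 95 mm tall, with an 18.8 mm bore open to the top; brass hose nozzle low on its +x side. Origin: centre of the plate's underside, z up. While the sleeve is up, dogs in the bore block a plug; they clear it while the sleeve is caught down
- mouth (a point): centre of the top of the steel key ring in the coupler's mouth, on the bore axis, 95 mm above the table; axes as the coupler's. Ring: 44 mm across, 8 mm deep, hole 18 mm, two opposite slots 9 mm wide reaching 14 mm from the axis. The line through the slots is turned up to 0.5 rad either way from the coupler's x; no reading tells how far. The plug does not turn the ring
- sleeve (a joint): travel of the spring sleeve, m: 0 = up (locked), grows as pressed down, hard stop 0.012. Spring 4 N at 0, 10 N at the stop. Pressed past 0.0105 a catch snaps in; let go, it stays at about 0.010. A plug pressed to within about 2 mm of home trips the catch: the sleeve springs up to 0 and locks it. Steel ring 58 mm across, 24 mm high, top edge 90 mm above the table when up; does not turn
- ear_left (a point): top of the sleeve's thumb ear on the coupler's +y side, 46 mm from the bore axis, 78 mm above the table when the sleeve is up; moves down with it. The ear is a flat tab 20 mm wide (x), 5 mm thick, from 29 to 57 mm from the axis; press it from above, clear of the ring
- ear_right (a point): the same ear on the coupler's -y side
- holder: grey plastic block 72 x 72 x 46 mm, fixed to the table, with an upright hole of 26 mm through its middle in which the filter's plug hangs loosely, its shoulder resting on the block's top. Origin: centre of the underside
- filter: upright filter cartridge, 96 mm tall, about 150 g. Origin: centre of the plug's lower end, z up. Steel plug 16 mm across, 40 mm long, end chamfered to 14 mm; two lugs at its top along +x and -x, 6 mm wide, to 12 mm from the axis, 33 to 40 mm above the origin; round shoulder 40 mm across at 40 to 58 mm; flat handle 38 (x) x 14 (y) mm at 58 to 96 mm, gripped across the 14 mm
- shoulder (a point): centre of the underside of the filter's shoulder, 40 mm above its origin; meets mouth when the plug is home. With the lugs resting on the key ring it stands 7 mm above that. Tripping the catch takes 2 to 4 N, up to 12 N if the plug stands a little askew. A black rubber seal round the mouth, 39 mm across, stands 1.5 mm proud and gives under the shoulder (4 N per mm); below it home is a hard stop
- handle (a point): centre of the filter's handle at a good gripping height, 80 mm above its origin; axes as the filter's
- dropper_bottle: small white dropper bottle with blue cap, 24 mm across, 60 mm tall, standing; leave alone. Origin: centre of its underside
- vial: small brown vial, 22 mm across, 53 mm tall, standing; leave alone. Origin: centre of its underside

How it is judged:
By the outcome, as a careful person would: the job done as asked, in the order asked, and still so for the second after the job is handed in, with the robot touching nothing.
It also fails if it takes over 54 s, if anything falls off the work surface, if the arm or the gripper's body presses on something with over 40 N, if the wrist force passes 120 N, or if a joint passes its speed limit or range.

## Robot

A 7-joint arm with a two-finger parallel gripper is mounted at the origin on a cart in front of the work surface, level with it; the furniture and walls round the work are solid. World frame = base frame: x ahead of the robot, y to its left, z up, the work surface at z = 0. Lengths are in m, angles in rad, forces in N, time in s.
With the tool pointing down it reaches from about 0.4 to 0.85 m from the base axis. Payload 4.5 kg.
Tool frame: the origin (TCP) lies midway between the tips of the shut fingers; the grasp point (between the pads) lies 19 mm behind it; z points along the fingers, y is the line along which they close (so a half turn about z gives the same grasp; the last joint's range is limited). The gripper opens to 88 mm and grips with 3 to 60 N. Pads are 18 mm wide; open, the fingers measure 123 mm over their backs; the gripper's body (75 mm by 187 mm) begins 45 mm behind the grasp point.
Start: joints at [-1.213, 0.689, -0.195, 1.565, 0.157, 0.902, -0.215], TCP at [0.199, 0.593, 0.239] pointing down, gripper open.
Joint ranges: [-3.01, 3.01], [-0.46, 2.08], [-1.47, 1.51], [0.13, 2.56], [-1, 4.14], [0.04, 2.09], [-2.66, 2.66]. Speed limits (rad/s): [2.57, 2.57, 3.14, 3.14, 3.14, 3.14, 3.14].

## Interface

Orientations are given as a unit quaternion [x, y, z, w].
In Python, from plant import get_state, viewer, workorder gives the robot as it stands. The module is installed in compiled form; this text tells all that it offers.
- The arm moves only by the tool step_arm, never from a script. Its argument "motion" is a list of rows, each an object of numbers: "wx", "wy", "wz": the turn, a rotation vector about the tool's x, y, z each as a share of 180 degrees, from -1 to 1; "dx", "dy", "dz": the shift along the tool's x, y, z each as a share of 8 cm, from -1 to 1; "claw": the finger opening in mm, from 0 to 88.1. A call has 1 to 8 rows; each row is the pose to reach, as a shift and turn from the pose commanded when the call began, along the tool's axes at that moment, turning the shorter way round; what a row does not reach only later rows make up. A row lasts 1/10 s, in which the tool goes at most 50 mm and 8.59 degrees, less where a joint would pass 70% of its speed; a pose out of reach is approached as far as the arm can. A call with a number of a shift or a turn outside -1 to 1 is refused whole. A call with a gripper value outside its range is refused whole. The fingers move at their own pace and stop on an object; "force" is the grip in N (left out, the last holds). Time passes only in rows, so rows that repeat a pose let the fingers close. It gives the time, the measured TCP pose, the force, the opening and the grip force at its end, in the units of the state.
- get_state(): the state, without advancing time (a new reading comes with each control period).
- viewer.snapshot(name): name is "side" or "top"; returns (picture, depth): 400x640x3 uint8, red, green, blue; 400x640 float32, m along the optical axis (not along the pixel's ray), 0 where there is no reading.
- viewer.calibration(name): a dict with "vfov" (degrees; the focal length in pixels is half the picture's height over the tangent of half this angle, whatever the lens; pixels are square), "cx", "cy" (the principal point, pixels), "extrinsics" (4x4, takes a point from camera to world coordinates). Camera axes: x right, y down, z forward; pixel columns grow to the right and rows downward; lengths in m; the calibration is good to about 2 mm. A picture is of the moment at which its call begins. calibration takes no time and is no camera call.
- workorder.finish_job(): hands the job in; it is judged then, once.
The state is a dict: "clock": time; "q": joint angles; "qd": joint speeds; "joint_torque": joint torques, N m; "tool_pos": TCP position; "eef_rot": TCP orientation; "contact_force": force on the tool from outside, world axes, zero at the start; "moment": the same for the moment, N m; "opening": opening from 0.0 (shut) to 1.0 (fully open); "finger_force": force on a finger pad.
Only numpy, scipy, OpenCV 4.12 (cv2) and the standard library are available. Lean on these libraries where they do the work, as an engineer would, in place of code of your own. Each camera call takes 0.05 s, during which the arm holds its last target. There are 200 camera calls.

## Working session

There is one attempt and no reset: what is moved stays moved. The work goes in short steps, Python scripts to look and compute and a tool call to move; the robot and the scene stay as the last step left them, time stands still between calls to the robot, and variables do not carry over. Pictures are saved under pics/ and viewed, at most 10 in all, crops included, and the job is handed in when it is done.

Besides the shell and the picture viewer there is one more tool, called after "Request:" in YAML: its name, and indented under it one key for each argument. step_arm: Moves the arm, as the interface text tells. Shift numbers are shares of 8 cm and turn numbers shares of 180 degrees, none past 1 either way. Its arguments: {"type":"object","properties":{"motion":{"type":"array","items":{"type":"object","properties":{"wx":{"type":"number","minimum":-1,"maximum":1},"wy":{"type":"number","minimum":-1,"maximum":1},"wz":{"type":"number","minimum":-1,"maximum":1},"dx":{"type":"number","minimum":-1,"maximum":1},"dy":{"type":"number","minimum":-1,"maximum":1},"dz":{"type":"number","minimum":-1,"maximum":1},"claw":{"type":"number"}}}},"force":{"type":"number"}},"required":["motion"]}

```bash
mkdir -p pics; ls; cat > h.py <<'E'
import numpy as np, cv2
from scipy.spatial.transform import Rotation as R
from plant import get_state, viewer, workorder
def snap(n,save=None):
    p,d=viewer.snapshot(n)
    if save: cv2.imwrite(f'pics/{save}.png',cv2.cvtColor(p,cv2.COLOR_RGB2BGR))
    return p,d
def cal(n):
    c=viewer.calibration(n); f=200/np.tan(np.radians(c['vfov'])/2); return f,c['cx'],c['cy'],np.array(c['extrinsics'])
def pts(n,uv,d):
    f,cx,cy,T=cal(n); uv=np.atleast_2d(uv).astype(float); d=np.atleast_1d(d)
    P=np.c_[(uv[:,0]-cx)/f*d,(uv[:,1]-cy)/f*d,d]; return P@T[:3,:3].T+T[:3,3]
def plane(n,uv,z):
    T=cal(n)[3]; p=pts(n,uv,np.ones(len(np.atleast_2d(uv)))); o=T[:3,3]; v=p-o
    return o+v*((z-o[2])/v[:,2])[:,None]
def cloud(n,d):
    v,u=np.nonzero(d>0); return np.c_[u,v],pts(n,np.c_[u,v],d[v,u])
def togo(target,rot=None):
    s=get_state(); r=R.from_quat(s['eef_rot']); return r.inv().apply(np.array(target)-s['tool_pos'])/0.08
E
python3 - <<'E'
from h import *
for n in('side','top'):
    p,d=snap(n,n+'0'); np.savez(n+'0.npz',p=p,d=d); f,cx,cy,T=cal(n); print(n,f,cx,cy); print(T.round(3))
s=get_state(); print({k:np.round(v,3) for k,v in s.items()})
print(R.from_quat(s['eef_rot']).as_matrix().round(3))
a=cv2.imread('pics/side0.png');b=cv2.imread('pics/top0.png');cv2.imwrite('pics/both0.png',cv2.resize(np.vstack([a,b]),(480,600)))
E
```

```text
pics
side 447.0102569135386 321.25708412707166 199.6026710735019
[[ 0.833 -0.295  0.468  0.117]
 [-0.553 -0.441  0.707 -0.526]
 [-0.003 -0.848 -0.53   0.549]
 [ 0.     0.     0.     1.   ]]
top 425.41564254986775 324.57320945923345 197.0145009864236
[[-0.009 -0.999  0.033  0.476]
 [-1.     0.009 -0.019  0.059]
 [ 0.018 -0.033 -0.999  0.952]
 [ 0.     0.     0.     1.   ]]
{'clock': np.float64(0.1), 'q': array([-1.213,  0.69 , -0.195,  1.566,  0.157,  0.902, -0.215]), 'qd': array([-0.   , -0.001, -0.   , -0.003,  0.001,  0.   , -0.001]), 'joint_torque': array([-2.0000e-03, -5.2850e+01, -1.2720e+00, -1.5384e+01, -5.3000e-02,
        2.0000e-03,  0.0000e+00]), 'tool_pos': array([0.199, 0.592, 0.238]), 'eef_rot': array([ 0.161,  0.987, -0.001, -0.   ]), 'contact_force': array([0.388, 1.04 , 0.951]), 'moment': array([ 0.011, -0.003, -0.011]), 'finger_force': np.float64(0.0), 'opening': np.float64(1.0)}
[[-0.948  0.318 -0.   ]
 [ 0.318  0.948 -0.002]
 [-0.    -0.002 -1.   ]]
```

View pics/top0.png

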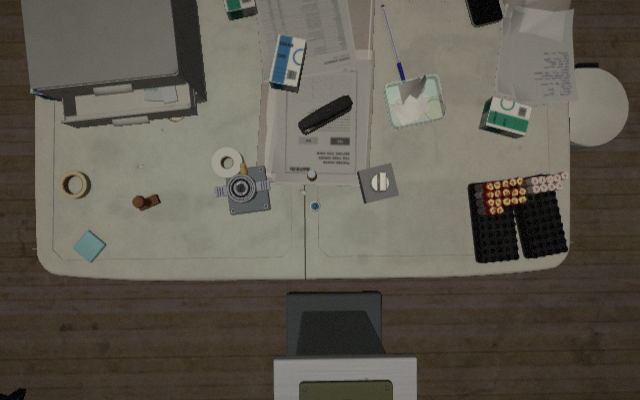

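View pics/side0.png

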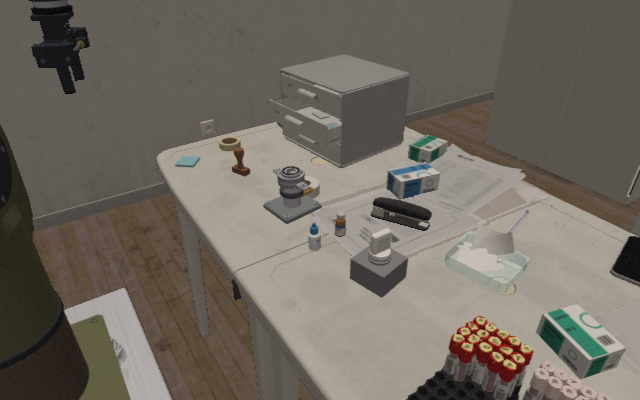

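The top view shows the coupler at about (243,189), its ears at (222,192) and (268,186), and the nozzle at (243,170). The holder with the filter is at (379,183), the bottle at (315,206) and the vial at (312,176). In the side view the coupler is at (291,185) and the filter at (380,245).

```bash
python3 - <<'E'
from h import *
D={n:np.load(n+'0.npz') for n in('side','top')}
C={}
for n in D:
    uv,P=cloud(n,D[n]['d']); C[n]=(uv,P)
    for nm,c,r in(('coupler',(.51,.25),.085),('holder',(.51,-.06),.06)):
        m=np.hypot(*(P[:,:2]-c).T)<r; Q=P[m]
        h,e=np.histogram(Q[:,2],np.arange(-.005,.105,.005)); print(n,nm,h)
    def box(nm,c,r,z0,z1):
        uvs,P=C[n]; m=(np.hypot(*(P[:,:2]-c).T)<r)&(P[:,2]>z0)&(P[:,2]<z1); Q=P[m]
        if m.sum()<4: print(n,nm,m.sum()); return
        (cx,cy),(w,h),a=cv2.minAreaRect((Q[:,:2]*1000).astype(np.float32))
        print(n,nm,m.sum(),'rect',round(cx,1),round(cy,1),round(w,1),round(h,1),round(a,1),'mean',(Q.mean(0)*1000).round(1))
    box('ringtop',(.51,.25),.08,.084,.11); box('ears',(.51,.25),.08,.072,.083); box('plate',(.51,.25),.085,.008,.016)
    box('holdtop',(.51,-.06),.06,.040,.05); box('handle',(.51,-.06),.06,.088,.11); box('shoulder',(.51,-.06),.06,.053,.063)
    box('obj',(.47,.08),.03,.03,.08); box('vial',(.53,.085),.03,.03,.08)
out=[]
for n,c in(('top',(243,189)),('top',(379,183)),('side',(291,178)),('side',(380,255))):
    k=36; q=D[n]['p'][c[1]-k:c[1]+k,c[0]-k:c[0]+k,::-1]; q=cv2.resize(q,(300,300),interpolation=cv2.INTER_CUBIC); out.append(cv2.convertScaleAbs(q,alpha=1.3))
cv2.imwrite('pics/crop0.png',np.vstack([np.hstack(out[:2]),np.hstack(out[2:])]))
E
```

```text
side coupler [409 692  89 596  61  40  65  50  11  34  50  65  41  24  24  40 120  59
 123 107 100]
side holder [416 880  91 100  94 102 112  92 104 138 549  49  67 100  53  43  48  54
  46  51  52]
side ringtop 343 rect 523.9 207.7 49.6 58.2 65.1 mean [522.7 206.   91.5]
side ears 164 rect 517.5 218.5 45.2 93.1 18.0 mean [516.9 203.5  77.9]
side plate 670 rect 531.6 211.6 114.1 89.8 2.1 mean [515.9 203.6  12.1]
side holdtop 687 rect 533.7 -74.1 68.2 72.7 13.3 mean [521.5 -81.1  45.9]
side handle 235 rect 536.0 -74.4 38.3 15.2 0.7 mean [533.8 -76.7  97.8]
side shoulder 113 rect 531.3 -80.6 22.4 39.9 51.9 mean [528.1 -84.   58.8]
side obj 101 rect 485.4 62.7 15.4 13.8 57.6 mean [485.1  61.6  44.2]
side vial 57 rect 551.8 70.2 12.1 11.1 87.8 mean [550.4  69.3  43.2]
top coupler [1440  951  168  584   37  181  237   55   13    5    6    3    9    9
    6   33  181   75  225  201  128]
top holder [744 435  74   9   8   7   9  12   7 330 412   8  29  88   9  14   1   3
  15   0  52]
top ringtop 580 rect 524.7 211.4 57.3 57.1 89.0 mean [523.9 211.1  91.2]
top ears 217 rect 524.1 220.1 93.8 53.8 74.2 mean [521.2 227.6  77.8]
top plate 744 rect 536.8 214.6 126.0 89.3 8.6 mean [510.1 204.7  11.5]
top holdtop 742 rect 535.0 -73.6 71.8 72.5 12.9 mean [530.6 -69.9  45.2]
top handle 134 rect 533.8 -73.0 13.0 36.5 88.5 mean [533.8 -73.  100. ]
top shoulder 79 rect 532.5 -73.8 40.5 36.4 67.8 mean [533.  -67.2  59.7]
top obj 71 rect 486.4 63.4 19.5 19.5 89.5 mean [485.2  64.6  44.2]
top vial 48 rect 549.6 71.7 19.3 11.4 61.8 mean [550.   71.5  46.9]
```

View pics/crop0.png

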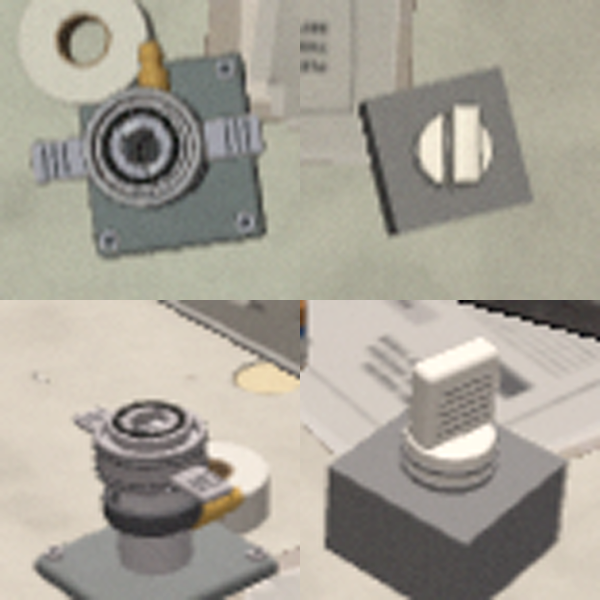

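The crop shows the coupler mouth with its dark hole near (140,147), the ears left and right, and the filter handle running along world x. Next I'll measure the slot line from the angular brightness profile and work out the first move.

```bash
cat > slot.py <<'E'
from h import *
def rect(n,c,z=.095,half=.024,N=480,k=4):
    "image of plane z around c, rows: +x up, cols: +y left; averaged over k shots"
    f,cx,cy,T=cal(n); g=np.linspace(half,-half,N); X,Y=np.meshgrid(g,g,indexing='ij')
    W=np.stack([X+c[0],Y+c[1],np.full_like(X,z)],-1); q=(W-T[:3,3])@T[:3,:3]
    mu=(q[...,0]/q[...,2]*f+cx).astype(np.float32); mv=(q[...,1]/q[...,2]*f+cy).astype(np.float32)
    A=sum(viewer.snapshot(n)[0].astype(np.float32) for _ in range(k))/k
    return cv2.remap(A.mean(2),mu,mv,cv2.INTER_CUBIC)
E
python3 - <<'E'
from slot import *
I=[]
for n in('top','side'):
    a=rect(n,(.5245,.211),k=3); np.save(n+'m.npy',a)
    I.append(cv2.convertScaleAbs(cv2.resize(a,(400,400)),alpha=1.3))
    S=400/48
    for r in(10,11,12,13):
        t=np.radians(np.arange(0,360,15)); # angle from +x to +y
        v=cv2.remap(a,(240-r*10*np.sin(t)).astype(np.float32)[None],(240-r*10*np.cos(t)).astype(np.float32)[None],cv2.INTER_LINEAR)[0]
        print(n,r,v.astype(int))
J=np.hstack(I); cv2.imwrite('pics/mouth0.png',J)
from scipy.spatial.transform import Rotation as R
print(togo((.5314,.1655,.10)).round(3),togo((.5176,.2565,.10)).round(3),get_state()['clock'])
E
```

```text
top 10 [ 92 113 128 119  67  74  86  83  98  82  98  98  85  97 127 112 121 111
 116 114 120 127  93  99]
top 11 [108 136 146 136  81  91  97 108 124 106 118 112 101 108 145 136 134 122
 126 123 130 131 114 118]
top 12 [118 142 148 141 105 112 113 124 133 120 126 117 112 108 142 133 122 116
 123 130 126 128 124 124]
top 13 [120 134 138 129 120 125 123 130 124 119 123 107 114  96 118 104  93  93
  99 116 108 111 122 121]
side 10 [ 91  80  82  78  85  83  83  97 107 126 137 135  96  57  51  43  60  86
  92 109 136 153 135 113]
side 11 [103  91  82  81  94  90  96 117 126 141 138 128  89  53  36  34  47  64
  79  92 125 146 141 126]
side 12 [119 106  85  84 105 103 112 133 138 144 126 105  73  50  24  30  40  47
  69  74 105 133 145 141]
side 13 [138 120  91  86 115 118 128 141 139 135  98  75  52  52  22  35  47  42
  64  64  79 106 133 147]
[-5.639 -3.737  1.733] [-5.114 -2.713  1.733] 0.4
```

View pics/mouth0.png

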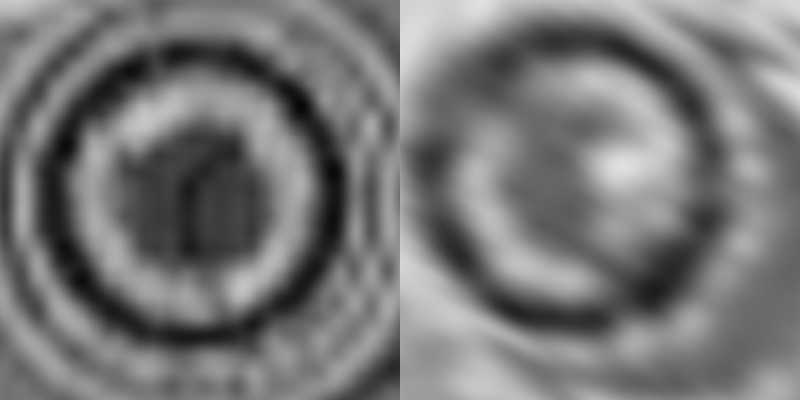

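Request:
step_arm:
  motion:
    - {"dx": -1,"dy": -0.65,"wz": 0.35,"claw": 0}
    - {"dx": -1,"dy": -0.65,"wz": 0.35,"claw": 0}
    - {"dx": -1,"dy": -0.65,"wz": 0.35,"claw": 0}
    - {"dx": -1,"dy": -0.65,"wz": 0.35,"claw": 0}
    - {"dx": -1,"dy": -0.65,"wz": 0.35,"claw": 0}
    - {"dx": -1,"dy": -0.65,"wz": 0.35,"claw": 0}
    - {"dx": -1,"dy": -0.65,"wz": 0.35,"claw": 0}
    - {"dx": -1,"dy": -0.65,"wz": 0.35,"claw": 0}

```text
$.motion[0]: bad value
```

```bash
python3 - <<'E'
from h import *
for n in('top','side'):
    a=np.load(n+'m.npy'); 
    # seal centre: darkest ring fit (radius 18 mm), scan centre
    t=np.radians(np.arange(0,360,5)); best=None
    def prof(cx,cy,r): return cv2.remap(a,(cx-r*10*np.sin(t)).astype(np.float32)[None],(cy-r*10*np.cos(t)).astype(np.float32)[None],cv2.INTER_LINEAR)[0]
    best=min((np.mean([prof(cx,cy,r).mean() for r in(17,18,19)]),cx,cy) for cx in range(190,265,5) for cy in range(190,265,5))
    _,cx,cy=best; print(n,'seal centre xy mm',524.5+(240-cy)/10,211+(240-cx)/10)
    for r in(10,11,12,13):
        p=prof(cx,cy,r); print(r,p[::2].astype(int),'2fold dark angle',np.degrees(np.angle(-(p*np.exp(2j*t)).sum())/2).round(1), (abs((p*np.exp(2j*t)).mean())).round(1))
print(togo((.5314,.1655,.10)).round(3)); s=get_state();print(s['q'].round(2),s['tool_pos'].round(3),R.from_quat(s['eef_rot']).as_matrix().round(3))
E
```

```text
top seal centre xy mm 525.0 211.5
10 [105 126 136 143 140 120  76  76  87  91  90  94 106  91  81  93  87  94
  86  75  96 104  91  88 100  96 102 107 108 115 121 128 109  94 107  99] 2fold dark angle -70.5 1.8
11 [117 137 145 149 148 126  98 103 104 103 110 115 128 118 105 116 108 110
 101  85 116 136 119 125 127 118 120 122 120 125 128 129 126 116 122 113] 2fold dark angle -56.2 1.9
12 [122 136 133 144 139 123 117 126 120 118 126 126 130 131 120 126 120 120
 114  92 128 148 136 139 131 122 122 129 131 126 127 124 130 125 125 120] 2fold dark angle -36.5 1.6
13 [115 123 111 123 113 106 120 134 122 120 125 127 119 129 120 124 120 115
 117  90 128 138 130 127 114 113 105 118 127 119 111 109 126 119 119 115] 2fold dark angle 6.1 0.8
side seal centre xy mm 527.0 214.5
10 [119 107  95  84  84 103 120 125 129 128 128 136 139 130 126 126 122 115
 108  88  74  93 105 108 117 125 122 138 155 151 136 128 122 117 117 121] 2fold dark angle 22.4 11.3
11 [127 115 101  86  79 100 119 124 135 139 135 143 142 136 138 142 138 133
 130 106  72  80  92  95 113 126 119 134 148 152 145 138 139 135 136 137] 2fold dark angle 34.2 13.3
12 [128 117 102  84  72  92 113 115 130 137 132 134 132 129 140 148 141 139
 140 117  76  69  79  80 104 121 113 126 139 153 144 146 149 145 147 147] 2fold dark angle 41.9 15.0
13 [118 108  96  76  65  84 103 101 112 122 120 112 107 109 132 138 129 128
 132 114  79  59  66  63  90 107 103 112 123 142 138 137 143 142 140 139] 2fold dark angle 46.3 14.5
[-5.639 -3.737  1.733]
[-1.21  0.69 -0.19  1.57  0.16  0.9  -0.22] [0.199 0.592 0.239] [[-0.948  0.318 -0.   ]
 [ 0.318  0.948 -0.   ]
 [ 0.    -0.    -1.   ]]
```

Request:
step_arm:
  motion:
    - {"dx": -1,"dy": -0.65,"dz": 0,"wx": 0,"wy": 0,"wz": 0.35,"claw": 0}
    - {"dx": -1,"dy": -0.65,"dz": 0,"wx": 0,"wy": 0,"wz": 0.35,"claw": 0}
    - {"dx": -1,"dy": -0.65,"dz": 0,"wx": 0,"wy": 0,"wz": 0.35,"claw": 0}
    - {"dx": -1,"dy": -0.65,"dz": 0,"wx": 0,"wy": 0,"wz": 0.35,"claw": 0}
    - {"dx": -1,"dy": -0.65,"dz": 0,"wx": 0,"wy": 0,"wz": 0.35,"claw": 0}
    - {"dx": -1,"dy": -0.65,"dz": 0,"wx": 0,"wy": 0,"wz": 0.35,"claw": 0}
    - {"dx": -1,"dy": -0.65,"dz": 0,"wx": 0,"wy": 0,"wz": 0.35,"claw": 0}
    - {"dx": -1,"dy": -0.65,"dz": 0,"wx": 0,"wy": 0,"wz": 0.35,"claw": 0}

```text
clock: 1.2
tool_pos: [0.258, 0.5179, 0.2388]
eef_rot: [0.655, 0.756, 0.0, 0.0]
contact_force: [-0.1, 0.0, -0.7]
opening: 0.302
finger_force: 0.0
```

```bash
cat > st.py <<'E'
from h import *
import sys
s=get_state(); print(s['clock'].round(2),'q',s['q'].round(2),'p',s['tool_pos'].round(4),'F',s['contact_force'].round(1),'M',s['moment'].round(2),'op',round(float(s['opening'])*88.1,1),'g',s['finger_force'].round(1))
M=R.from_quat(s['eef_rot']).as_matrix(); print('x ang',np.degrees(np.arctan2(M[1,0],M[0,0])).round(2),'y ang',np.degrees(np.arctan2(M[1,1],M[0,1])).round(2),'tilt z',M[:,2].round(4))
if len(sys.argv)>1: print('togo',togo([float(v) for v in sys.argv[1:4]]).round(3))
E
python3 st.py .5314 .1655 .1
```

```text
Traceback (most recent call last):
  File "st.py", line 3, in <module>
    s=get_state(); print(s['clock'].round(2),'q',s['q'].round(2),'p',s['tool_pos'].round(4),'F',s['contact_force'].round(1),'M',s['moment'].round(2),'op',round(float(s['opening'])*88.1,1),'g',s['finger_force'].round(1))
                         ^^^^^^^^^^^^^^^^
AttributeError: 'float' object has no attribute 'round'
```

Request:
step_arm:
  motion:
    - {"dx": -1,"dy": 0.55,"dz": 0,"wx": 0,"wy": 0,"wz": 0,"claw": 0}
    - {"dx": -1,"dy": 0.55,"dz": 0,"wx": 0,"wy": 0,"wz": 0,"claw": 0}
    - {"dx": -1,"dy": 0.55,"dz": 0,"wx": 0,"wy": 0,"wz": 0,"claw": 0}

```text
clock: 1.5
tool_pos: [0.3183, 0.4392, 0.239]
eef_rot: [0.657, 0.754, -0.001, 0.002]
contact_force: [0.0, -0.1, 0.3]
opening: 0.027
finger_force: 0.0
```

Request:
step_arm:
  motion:
    - {"dx": -1,"dy": 0.55,"dz": 0,"wx": 0,"wy": 0,"wz": 0,"claw": 0}
    - {"dx": -1,"dy": 0.55,"dz": 0,"wx": 0,"wy": 0,"wz": 0,"claw": 0}
    - {"dx": -1,"dy": 0.55,"dz": 0,"wx": 0,"wy": 0,"wz": 0,"claw": 0}

```text
clock: 1.8
tool_pos: [0.3729, 0.3669, 0.239]
eef_rot: [0.657, 0.754, -0.0, 0.002]
contact_force: [-0.1, 0.1, 0.1]
opening: 0.004
finger_force: 0.0
```

Request:
step_arm:
  motion:
    - {"dx": -1,"dy": 0.55,"dz": 0,"wx": 0,"wy": 0,"wz": 0,"claw": 0}
    - {"dx": -1,"dy": 0.55,"dz": 0,"wx": 0,"wy": 0,"wz": 0,"claw": 0}
    - {"dx": -1,"dy": 0.55,"dz": 0,"wx": 0,"wy": 0,"wz": 0,"claw": 0}

```text
clock: 2.1
tool_pos: [0.4278, 0.2947, 0.239]
eef_rot: [0.657, 0.754, -0.0, 0.002]
contact_force: [-0.1, 0.2, -0.5]
opening: 0.004
finger_force: 0.0
```

Request:
step_arm:
  motion:
    - {"dx": -1,"dy": 0.55,"dz": 0,"wx": 0,"wy": 0,"wz": 0,"claw": 0}
    - {"dx": -1,"dy": 0.55,"dz": 0,"wx": 0,"wy": 0,"wz": 0,"claw": 0}
    - {"dx": -1,"dy": 0.55,"dz": 0,"wx": 0,"wy": 0,"wz": 0,"claw": 0}

```text
clock: 2.4
tool_pos: [0.4828, 0.2224, 0.239]
eef_rot: [0.657, 0.754, 0.0, 0.002]
contact_force: [-0.5, -0.4, -0.0]
opening: 0.007
finger_force: 0.0
```

```bash
sed -i "s/s=get_state(); print/s={k:np.array(v) for k,v in get_state().items()}; print/" st.py; python3 st.py .5314 .1655 .1
```

```text
2.4 q [-0.56  0.56  0.07  1.86 -0.05  0.72 -0.33] p [0.4828 0.2224 0.239 ] F [-0.5 -0.4 -0. ] M [-0.06  0.06  0.  ] op 0.6 g 0.0
x ang 97.93 y ang 7.93 tilt z [ 0.003  -0.0025 -1.    ]
togo [-0.783  0.499  1.741]
```

Request:
step_arm:
  motion:
    - {"dx": -0.78,"dy": 0.5,"dz": 0.9,"wx": 0,"wy": 0,"wz": 0,"claw": 0}
    - {"dx": -0.78,"dy": 0.5,"dz": 0.9,"wx": 0,"wy": 0,"wz": 0,"claw": 0}
    - {"dx": -0.78,"dy": 0.5,"dz": 0.9,"wx": 0,"wy": 0,"wz": 0,"claw": 0}
    - {"dx": -0.78,"dy": 0.5,"dz": 0.9,"wx": 0,"wy": 0,"wz": 0,"claw": 0}
    - {"dx": -0.78,"dy": 0.5,"dz": 0.9,"wx": 0,"wy": 0,"wz": 0,"claw": 0}

```text
clock: 2.9
tool_pos: [0.5275, 0.174, 0.1673]
eef_rot: [0.652, 0.758, 0.001, -0.001]
contact_force: [0.1, -0.5, 0.0]
opening: 0.005
finger_force: 0.0
```

Request:
step_arm:
  motion:
    - {"dx": 0,"dy": 0,"dz": 0.8,"wx": 0,"wy": 0,"wz": 0,"claw": 0}
    - {"dx": 0,"dy": 0,"dz": 0.8,"wx": 0,"wy": 0,"wz": 0,"claw": 0}
    - {"dx": 0,"dy": 0,"dz": 0.8,"wx": 0,"wy": 0,"wz": 0,"claw": 0}
    - {"dx": 0,"dy": 0,"dz": 0.8,"wx": 0,"wy": 0,"wz": 0,"claw": 0}

```text
clock: 3.3
tool_pos: [0.5282, 0.1731, 0.104]
eef_rot: [0.652, 0.758, 0.001, 0.0]
contact_force: [0.5, 0.6, 1.1]
opening: 0.007
finger_force: 0.0
```

```bash
python3 st.py .5314 .1655 .078; python3 - <<'E'
from h import *
o=[]
for n,c in(('top',(255,185)),('side',(295,165))):
    p,d=snap(n); q=p[c[1]-40:c[1]+40,c[0]-40:c[0]+40,::-1]; o.append(cv2.resize(q,(400,400),interpolation=cv2.INTER_CUBIC))
cv2.imwrite('pics/ear.png',np.hstack(o))
E
```

```text
3.3 q [-0.42  0.8   0.03  1.89 -0.05  0.45 -0.2 ] p [0.5282 0.1731 0.104 ] F [0.5 0.6 1.1] M [-0.07  0.03  0.02] op 0.6 g 0.0
x ang 98.56 y ang 8.56 tilt z [ 0.0016  0.0016 -1.    ]
togo [-0.101  0.025  0.325]
```

View pics/ear.png

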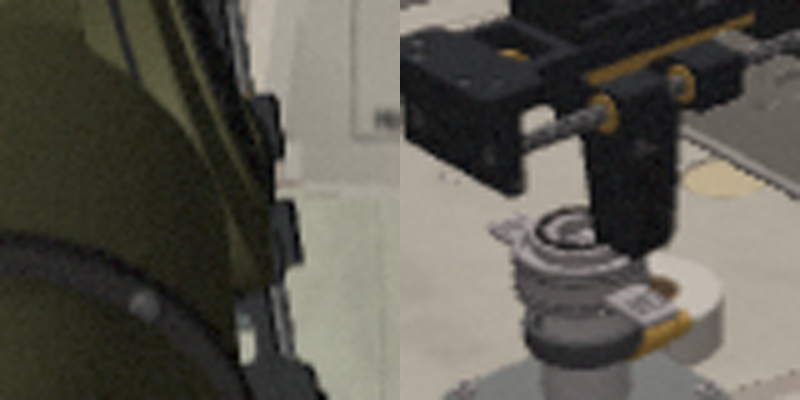

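The side crop shows the shut fingers over the gap between the ring and the right ear (finger tip near (635,250), ear at (645,300)). I'll shift outward about 9 mm, then press.

Request:
step_arm:
  motion:
    - {"dx": -0.12,"dy": 0.02,"dz": 0,"wx": 0,"wy": 0,"wz": 0,"claw": 0}
    - {"dx": -0.12,"dy": 0.02,"dz": 0.25,"wx": 0,"wy": 0,"wz": 0,"claw": 0}
    - {"dx": -0.12,"dy": 0.02,"dz": 0.25,"wx": 0,"wy": 0,"wz": 0,"claw": 0}

```text
clock: 3.7
tool_pos: [0.5306, 0.1608, 0.0822]
eef_rot: [0.654, 0.757, -0.001, -0.0]
contact_force: [-0.5, 0.1, -0.6]
opening: 0.004
finger_force: 0.0
```

Request:
step_arm:
  motion:
    - {"dx": 0,"dy": 0,"dz": 0.06,"wx": 0,"wy": 0,"wz": 0,"claw": 0}
    - {"dx": 0,"dy": 0,"dz": 0.1,"wx": 0,"wy": 0,"wz": 0,"claw": 0}
    - {"dx": 0,"dy": 0,"dz": 0.14,"wx": 0,"wy": 0,"wz": 0,"claw": 0}
    - {"dx": 0,"dy": 0,"dz": 0.18,"wx": 0,"wy": 0,"wz": 0,"claw": 0}
    - {"dx": 0,"dy": 0,"dz": 0.18,"wx": 0,"wy": 0,"wz": 0,"claw": 0}

```text
clock: 4.2
tool_pos: [0.5316, 0.1617, 0.0691]
eef_rot: [0.653, 0.757, 0.0, 0.001]
contact_force: [-0.6, -1.7, 7.8]
opening: 0.004
finger_force: 3.7
```

```bash
python3 st.py .5314 .1655 .0655
```

```text
4.2 q [-0.39  0.86  0.02  1.91 -0.04  0.38 -0.19] p [0.5316 0.1617 0.0691] F [-0.6 -1.7  7.8] M [-0.35  0.24  0.02] op 0.4 g 3.7
x ang 98.43 y ang 8.43 tilt z [ 1.4e-03 -1.0e-04 -1.0e+00]
togo [0.047 0.004 0.045]
```

Request:
step_arm:
  motion:
    - {"dx": 0,"dy": 0,"dz": 0.03,"wx": 0,"wy": 0,"wz": 0,"claw": 0}
    - {"dx": 0,"dy": 0,"dz": 0.05,"wx": 0,"wy": 0,"wz": 0,"claw": 0}
    - {"dx": 0,"dy": 0,"dz": 0.05,"wx": 0,"wy": 0,"wz": 0,"claw": 0}

```text
clock: 4.5
tool_pos: [0.5317, 0.1617, 0.066]
eef_rot: [0.653, 0.757, 0.001, 0.001]
contact_force: [-2.2, -1.6, 12.9]
opening: 0.005
finger_force: 6.3
```

Request:
step_arm:
  motion:
    - {"dx": 0,"dy": 0,"dz": -1,"wx": 0,"wy": 0,"wz": 0,"claw": 0}
    - {"dx": 0,"dy": 0,"dz": -1,"wx": 0,"wy": 0,"wz": 0,"claw": 0}
    - {"dx": 0,"dy": 0,"dz": -1,"wx": 0,"wy": 0,"wz": 0,"claw": 0}

```text
clock: 4.8
tool_pos: [0.5338, 0.163, 0.1483]
eef_rot: [0.653, 0.757, 0.004, 0.002]
contact_force: [-0.2, 0.9, -0.7]
opening: 0.005
finger_force: 0.0
```

Request:
step_arm:
  motion:
    - {"dx": -1,"dy": 0,"dz": -0.1,"wx": 0,"wy": 0,"wz": -0.453,"claw": 50}
    - {"dx": -1,"dy": 0,"dz": -0.1,"wx": 0,"wy": 0,"wz": -0.453,"claw": 50}
    - {"dx": -1,"dy": 0,"dz": -0.1,"wx": 0,"wy": 0,"wz": -0.453,"claw": 50}
    - {"dx": -1,"dy": 0,"dz": -0.1,"wx": 0,"wy": 0,"wz": -0.453,"claw": 50}
    - {"dx": -1,"dy": 0,"dz": -0.1,"wx": 0,"wy": 0,"wz": -0.453,"claw": 50}
    - {"dx": -1,"dy": 0,"dz": -0.1,"wx": 0,"wy": 0,"wz": -0.453,"claw": 50}
    - {"dx": -1,"dy": 0,"dz": -0.1,"wx": 0,"wy": 0,"wz": -0.453,"claw": 50}
    - {"dx": -1,"dy": 0,"dz": -0.1,"wx": 0,"wy": 0,"wz": -0.453,"claw": 50}

```text
clock: 5.6
tool_pos: [0.5422, 0.083, 0.1516]
eef_rot: [0.108, 0.994, 0.0, -0.001]
contact_force: [-0.6, -0.2, -0.2]
opening: 0.565
finger_force: 0.0
```

```bash
python3 st.py .534 -.0735 .125; python3 - <<'E'
from h import *
p,d=snap('side'); uv,P=cloud('side',d); c=(.5245,.211)
r=np.hypot(*(P[:,:2]-c).T)
m=(r>.036)&(r<.058)&(P[:,2]>.05)&(P[:,2]<.085)&(P[:,1]<.19); print('ear z',np.median(P[m,2]),m.sum())
E
```

```text
5.6 q [-0.04  0.73 -0.33  1.87  0.38  0.6   0.74] p [0.5422 0.083  0.1516] F [-0.6 -0.2 -0.2] M [ 0.01 -0.05 -0.03] op 49.8 g 0.0
x ang 167.57 y ang 77.57 tilt z [-1.1e-03  3.0e-04 -1.0e+00]
togo [-0.321 -1.932  0.332]
ear z 0.06835403443863494 64
```

The sleeve is caught: the ear stands at 68 mm. Next is the filter.

Request:
step_arm:
  motion:
    - {"dx": -0.16,"dy": -0.96,"dz": 0,"wx": 0,"wy": 0,"wz": -0.069,"claw": 50}
    - {"dx": -0.16,"dy": -0.96,"dz": 0,"wx": 0,"wy": 0,"wz": -0.069,"claw": 50}
    - {"dx": -0.16,"dy": -0.96,"dz": 0,"wx": 0,"wy": 0,"wz": -0.069,"claw": 50}

```text
clock: 5.95
tool_pos: [0.537, -0.0009, 0.1512]
eef_rot: [0.008, 1.0, -0.002, -0.002]
contact_force: [0.5, -0.0, -0.6]
opening: 0.567
finger_force: 0.0
```

```bash
python3 st.py .534 -.0735 .125; python3 - <<'E'
from h import *
p,d=snap('side'); uv,P=cloud('side',d)
for a,b in((.07,.094),(.094,.105)):
    m=(np.hypot(*(P[:,:2]-(.534,-.074)).T)<.03)&(P[:,2]>a)&(P[:,2]<b); Q=P[m]
    r=cv2.minAreaRect((Q[:,:2]*1000).astype(np.float32)); print(m.sum(),np.round(r[0],1),np.round(r[1],1),r[2])
# edge of handle top via rays at z=.102
g=p[(uv[:,1],uv[:,0])]; 
E
```

```text
5.95 q [ 0.15  0.73 -0.39  1.9   0.47  0.61  1.01] p [ 0.537  -0.0009  0.1512] F [ 0.5 -0.  -0.6] M [ 0.01 -0.01 -0.02] op 49.9 g 0.0
x ang 179.11 y ang 89.11 tilt z [-0.0031 -0.0038 -1.    ]
togo [ 0.022 -0.907  0.331]
229 [534.7 -79. ] [13.5 37.8] 71.16602325439453
170 [535.8 -74.8] [14.6 36.6] 87.78962707519531
```

Request:
step_arm:
  motion:
    - {"dx": 0.02,"dy": -0.91,"dz": 0,"wx": 0,"wy": 0,"wz": 0,"claw": 50}
    - {"dx": 0.02,"dy": -0.91,"dz": 0,"wx": 0,"wy": 0,"wz": 0,"claw": 50}
    - {"dx": 0.02,"dy": -0.91,"dz": 0,"wx": 0,"wy": 0,"wz": 0,"claw": 50}
    - {"dx": 0.02,"dy": -0.91,"dz": 0.15,"wx": 0,"wy": 0,"wz": 0,"claw": 50}
    - {"dx": 0.02,"dy": -0.91,"dz": 0.3,"wx": 0,"wy": 0,"wz": 0,"claw": 50}
    - {"dx": 0.02,"dy": -0.91,"dz": 0.3,"wx": 0,"wy": 0,"wz": 0,"claw": 50}

```text
clock: 6.6
tool_pos: [0.5349, -0.0655, 0.1263]
eef_rot: [0.002, 1.0, 0.001, -0.002]
contact_force: [-0.2, -0.5, 0.1]
opening: 0.565
finger_force: 0.0
```

```bash
python3 st.py .535 -.074 .069; python3 - <<'E'
from h import *
o=[]
for n,c in(('top',(379,183)),('side',(380,235))):
    p,d=snap(n); q=p[c[1]-50:c[1]+50,c[0]-50:c[0]+50,::-1]; o.append(cv2.resize(q,(400,400),interpolation=cv2.INTER_CUBIC))
cv2.imwrite('pics/grip.png',np.hstack(o))
E
```

```text
6.6 q [ 0.27  0.77 -0.39  1.92  0.51  0.56  1.1 ] p [ 0.5349 -0.0655  0.1263] F [-0.2 -0.5  0.1] M [ 0.01  0.04 -0.03] op 49.8 g 0.0
x ang 179.78 y ang 89.78 tilt z [-0.0037  0.0013 -1.    ]
togo [-0.005 -0.108  0.716]
```

View pics/grip.png

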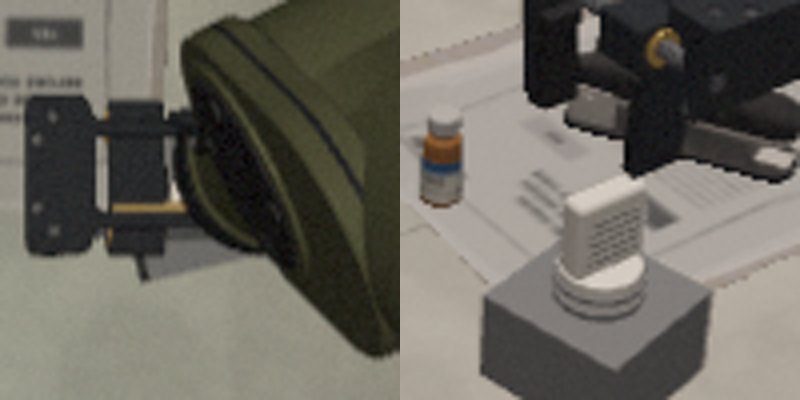

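The side crop shows the open fingers above the handle, which is at (605,225). The filter is upright in its holder.

Request:
step_arm:
  motion:
    - {"dx": -0.01,"dy": -0.11,"dz": 0,"wx": 0,"wy": 0,"wz": 0,"claw": 50}
    - {"dx": -0.01,"dy": -0.11,"dz": 0.4,"wx": 0,"wy": 0,"wz": 0,"claw": 50}
    - {"dx": -0.01,"dy": -0.11,"dz": 0.7,"wx": 0,"wy": 0,"wz": 0,"claw": 50}
    - {"dx": -0.01,"dy": -0.11,"dz": 0.7,"wx": 0,"wy": 0,"wz": 0,"claw": 50}
    - {"dx": -0.01,"dy": -0.11,"dz": 0.7,"wx": 0,"wy": 0,"wz": 0,"claw": 50}

```text
clock: 7.2
tool_pos: [0.5371, -0.0767, 0.0727]
eef_rot: [0.003, 1.0, -0.0, 0.0]
contact_force: [0.1, 0.3, -0.3]
opening: 0.568
finger_force: 0.0
```

```bash
python3 st.py .535 -.074 .069
```

```text
7.2 q [ 0.24  0.86 -0.31  1.93  0.58  0.44  1.07] p [ 0.5371 -0.0767  0.0727] F [ 0.1  0.3 -0.3] M [0.07 0.02 0.01] op 50.1 g 0.0
x ang 179.61 y ang 89.61 tilt z [ 0.e+00 -1.e-04 -1.e+00]
togo [0.026 0.033 0.046]
```

Request:
step_arm:
  motion:
    - {"dx": 0.02,"dy": 0.03,"dz": 0.04,"wx": 0,"wy": 0,"wz": 0,"claw": 50}
    - {"dx": 0.02,"dy": 0.03,"dz": 0.04,"wx": 0,"wy": 0,"wz": 0,"claw": 5}
    - {"dx": 0.02,"dy": 0.03,"dz": 0.04,"wx": 0,"wy": 0,"wz": 0,"claw": 5}
    - {"dx": 0.02,"dy": 0.03,"dz": 0.04,"wx": 0,"wy": 0,"wz": 0,"claw": 5}
    - {"dx": 0.02,"dy": 0.03,"dz": 0.04,"wx": 0,"wy": 0,"wz": 0,"claw": 5}
    - {"dx": 0.02,"dy": 0.03,"dz": 0.04,"wx": 0,"wy": 0,"wz": 0,"claw": 5}
    - {"dx": 0.02,"dy": 0.03,"dz": 0.04,"wx": 0,"wy": 0,"wz": 0,"claw": 5}
  force: 25

```text
clock: 7.9
tool_pos: [0.5355, -0.0739, 0.0692]
eef_rot: [0.003, 1.0, 0.0, 0.0]
contact_force: [0.5, 0.2, 0.9]
opening: 0.161
finger_force: 25.0
```

```bash
python3 st.py .535 -.074 .069
```

```text
7.9 q [ 0.23  0.86 -0.31  1.94  0.58  0.43  1.06] p [ 0.5355 -0.0739  0.0692] F [0.5 0.2 0.9] M [ 0.05 -0.   -0.03] op 14.2 g 25.0
x ang 179.63 y ang 89.63 tilt z [ 4.e-04  3.e-04 -1.e+00]
togo [ 0.006 -0.002  0.003]
```

Request:
step_arm:
  motion:
    - {"dx": 0,"dy": 0,"dz": -0.3,"wx": 0,"wy": 0,"wz": 0,"claw": 5}
    - {"dx": 0,"dy": 0,"dz": -0.6,"wx": 0,"wy": 0,"wz": 0,"claw": 5}
    - {"dx": 0,"dy": 0,"dz": -1,"wx": 0,"wy": 0,"wz": 0,"claw": 5}
    - {"dx": 0,"dy": 0,"dz": -1,"wx": 0,"wy": 0,"wz": 0,"claw": 5}

```text
clock: 8.3
tool_pos: [0.5375, -0.074, 0.1522]
eef_rot: [0.003, 1.0, 0.0, 0.003]
contact_force: [0.9, 0.4, -0.8]
opening: 0.153
finger_force: 25.0
```

Request:
step_arm:
  motion:
    - {"dx": 0,"dy": 0.2,"dz": -0.5,"wx": 0,"wy": 0,"wz": 0,"claw": 5}
    - {"dx": 0,"dy": 0.7,"dz": -0.5,"wx": 0,"wy": 0,"wz": 0,"claw": 5}
    - {"dx": 0,"dy": 1,"dz": -0.5,"wx": 0,"wy": 0,"wz": 0,"claw": 5}
    - {"dx": 0,"dy": 1,"dz": -0.5,"wx": 0,"wy": 0,"wz": 0,"claw": 5}

```text
clock: 8.7
tool_pos: [0.5354, 0.011, 0.1887]
eef_rot: [-0.0, 1.0, 0.002, -0.0]
contact_force: [0.3, 0.8, -1.6]
opening: 0.158
finger_force: 25.0
```

Request:
step_arm:
  motion:
    - {"dx": 0.06,"dy": 0.5,"dz": 0,"wx": 0,"wy": 0,"wz": -0.05,"claw": 5}
    - {"dx": 0.06,"dy": 1,"dz": 0,"wx": 0,"wy": 0,"wz": -0.1,"claw": 5}
    - {"dx": 0.06,"dy": 1,"dz": 0,"wx": 0,"wy": 0,"wz": -0.167,"claw": 5}
    - {"dx": 0.06,"dy": 1,"dz": 0,"wx": 0,"wy": 0,"wz": -0.167,"claw": 5}

```text
clock: 9.1
tool_pos: [0.5308, 0.0865, 0.1879]
eef_rot: [-0.26, 0.966, 0.0, -0.001]
contact_force: [0.1, -0.6, -1.9]
opening: 0.159
finger_force: 25.0
```

```bash
python3 st.py .525 .211 .19
```

```text
9.1 q [ 0.1   0.7  -0.58  1.87  0.55  0.74  1.3 ] p [0.5308 0.0865 0.1879] F [ 0.1 -0.6 -1.9] M [0.01 0.02 0.02] op 14.0 g 25.0
x ang -149.92 y ang 120.08 tilt z [-1.9e-03 -4.0e-04 -1.0e+00]
togo [-0.717  1.383 -0.026]
```

Request:
step_arm:
  motion:
    - {"dx": -0.36,"dy": 0.7,"dz": 0,"wx": 0,"wy": 0,"wz": 0,"claw": 5}
    - {"dx": -0.36,"dy": 0.7,"dz": 0,"wx": 0,"wy": 0,"wz": 0,"claw": 5}

```text
clock: 9.3
tool_pos: [0.5282, 0.1532, 0.1885]
eef_rot: [-0.258, 0.966, 0.002, 0.0]
contact_force: [-0.2, 0.3, -0.9]
opening: 0.156
finger_force: 25.0
```

Request:
step_arm:
  motion:
    - {"dx": -0.36,"dy": 0.68,"dz": 0,"wx": 0,"wy": 0,"wz": 0,"claw": 5}
    - {"dx": -0.36,"dy": 0.68,"dz": 0,"wx": 0,"wy": 0,"wz": 0,"claw": 5}
    - {"dx": -0.36,"dy": 0.68,"dz": 0,"wx": 0,"wy": 0,"wz": 0,"claw": 5}
    - {"dx": -0.36,"dy": 0.68,"dz": 0,"wx": 0,"wy": 0,"wz": 0,"claw": 5}

```text
clock: 9.7
tool_pos: [0.5267, 0.2083, 0.1881]
eef_rot: [-0.256, 0.967, -0.001, -0.001]
contact_force: [-0.2, -0.7, -1.2]
opening: 0.158
finger_force: 25.0
```

```bash
python3 st.py .525 .211 .18; python3 - <<'E'
from h import *
o=[]
for n,c in(('top',(243,190)),('side',(295,150))):
    p,d=snap(n); np.savez(n+'1.npz',p=p,d=d); q=p[c[1]-50:c[1]+50,c[0]-50:c[0]+50,::-1]; o.append(cv2.resize(q,(400,400),interpolation=cv2.INTER_CUBIC))
cv2.imwrite('pics/hover.png',np.hstack(o))
E
```

```text
9.7 q [-0.13  0.73 -0.57  1.78  0.53  0.79  1.12] p [0.5267 0.2083 0.1881] F [-0.2 -0.7 -1.2] M [0.05 0.05 0.  ] op 13.9 g 25.0
x ang -150.36 y ang 119.64 tilt z [-0.0014 -0.0028 -1.    ]
togo [0.002 0.04  0.102]
```

View pics/hover.png

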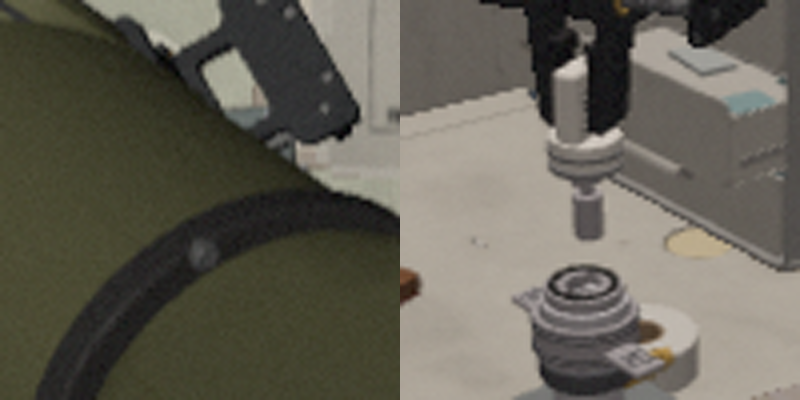

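The side crop shows the filter gripped upright with its plug at (588,215), right above the mouth at (585,283). I'll fit circles of known radius to the side depth for both, which cancels the calibration error.

```bash
cat > fit.py <<'E'
from h import *
from scipy.optimize import least_squares
def fitc(P,r,c0):
    f=lambda c:np.hypot(*(P[:,:2]-c).T)-r
    s=least_squares(f,c0,loss='soft_l1',f_scale=.001); return s.x,np.std(f(s.x))
def run(n='side',k=3,plug=True):
    d=np.median([snap(n)[1] for _ in range(k)],0); uv,P=cloud(n,d); tp=np.array(get_state()['tool_pos'])
    out={}
    def sel(c,r,z0,z1): return P[(np.hypot(*(P[:,:2]-c).T)<r)&(P[:,2]>z0)&(P[:,2]<z1)]
    C=np.array((.525,.212)); z=tp[2]
    for nm,c,rr,r,z0,z1 in(('sleeve',C,.034,.029,.060,.077),('keyring',C,.026,.022,.0835,.093),('shoulder',tp[:2],.026,.020,z-.0195,z-.006),('plug',tp[:2],.0105,.008,z-.058,z-.03)):
        Q=sel(c,rr,z0,z1)
        if len(Q)>8:
            # front-facing only
            x,e=fitc(Q,r,c); print(nm,len(Q),(x*1000).round(1),'rms',round(e*1000,2),'z',(Q[:,2].min()*1000).round(1),(Q[:,2].max()*1000).round(1)); out[nm]=x
    print('tcp',(tp*1000).round(1)); return out,P
if __name__=='__main__': run()
E
python3 fit.py; python3 - <<'E'
from h import *
f,cx,cy,T=cal('side')
p,d=snap('side')
# plug tip/axis in image: rows through plug; columns of edges by depth
tp=np.array(get_state()['tool_pos'])
for z in(.135,.145,.155,.17):
    q=(np.array([tp[0],tp[1],z])-T[:3,3])@T[:3,:3]; u=q[0]/q[2]*f+cx; v=int(round(q[1]/q[2]*f+cy)); row=d[v,int(u)-25:int(u)+25]; m=np.abs(row-q[2])<.03; ii=np.nonzero(m)[0]+int(u)-25; print(z,round(u,1),v,ii.min(),ii.max(),len(ii))
for y in(.2115,):
    q=(np.array([.525,y,.0965])-T[:3,3])@T[:3,:3]; print('mouth',q[0]/q[2]*f+cx,q[1]/q[2]*f+cy)
E
```

```text
sleeve 177 [527.3 213.1] rms 1.38 z 60.3 76.8
keyring 129 [526.5 212. ] rms 4.08 z 83.7 92.9
shoulder 124 [529.7 209.6] rms 1.01 z 169.5 182.8
plug 86 [529.5 209.1] rms 1.65 z 131.2 158.4
tcp [527.2 208.7 188.9]
0.135 290.9 154 288 295 8
0.145 290.7 150 288 295 8
0.155 290.5 146 289 294 6
0.17 290.2 139 282 300 19
mouth 290.15253552783366 170.42883433462157
```

Request:
step_arm:
  motion:
    - {"dx": 0,"dy": 0.05,"dz": 0.15,"wx": 0,"wy": 0,"wz": 0,"claw": 5}
    - {"dx": 0,"dy": 0.05,"dz": 0.29,"wx": 0,"wy": 0,"wz": 0,"claw": 5}
    - {"dx": 0,"dy": 0.05,"dz": 0.29,"wx": 0,"wy": 0,"wz": 0,"claw": 5}
    - {"dx": 0,"dy": 0.05,"dz": 0.29,"wx": 0,"wy": 0,"wz": 0,"claw": 5}

```text
clock: 10.4
tool_pos: [0.5245, 0.2138, 0.1652]
eef_rot: [-0.256, 0.967, -0.0, -0.001]
contact_force: [0.2, -0.2, -1.3]
opening: 0.165
finger_force: 25.0
```

```bash
python3 st.py .525 .212 .135; python3 fit.py
```

```text
10.4 q [-0.15  0.76 -0.54  1.8   0.56  0.74  1.09] p [0.5245 0.2138 0.1652] F [ 0.2 -0.2 -1.3] M [ 0.04  0.01 -0.04] op 14.5 g 25.0
x ang -150.3 y ang 119.7 tilt z [-1.2e-03 -6.0e-04 -1.0e+00]
togo [ 0.006 -0.022  0.378]
sleeve 177 [527.3 213.2] rms 1.45 z 60.1 76.8
keyring 131 [526.4 211.6] rms 3.98 z 83.6 92.9
shoulder 121 [527.5 215.6] rms 1.29 z 146.6 160.0
plug 86 [527.  215.1] rms 1.69 z 108.7 135.7
tcp [525.1 214.1 166.1]
```

Request:
step_arm:
  motion:
    - {"dx": 0.01,"dy": -0.023,"dz": 0,"wx": 0,"wy": 0,"wz": 0,"claw": 5}
    - {"dx": 0.01,"dy": -0.023,"dz": 0.1,"wx": 0,"wy": 0,"wz": 0,"claw": 5}
    - {"dx": 0.01,"dy": -0.023,"dz": 0.18,"wx": 0,"wy": 0,"wz": 0,"claw": 5}
    - {"dx": 0.01,"dy": -0.023,"dz": 0.18,"wx": 0,"wy": 0,"wz": 0,"claw": 5}

```text
clock: 10.95
tool_pos: [0.5245, 0.2114, 0.1503]
eef_rot: [-0.256, 0.967, -0.0, -0.001]
contact_force: [0.4, 0.2, -1.5]
opening: 0.158
finger_force: 25.0
```

```bash
python3 st.py .525 .212 .135
```

```text
10.95 q [-0.16  0.78 -0.53  1.82  0.58  0.71  1.08] p [0.5245 0.2114 0.1503] F [ 0.4  0.2 -1.5] M [0.02 0.01 0.02] op 13.9 g 25.0
x ang -150.31 y ang 119.69 tilt z [-0.0019 -0.001  -1.    ]
togo [-0.01   0.003  0.191]
```

Tip is in the mouth at 150 mm with no added force; continue down toward the lugs.

Request:
step_arm:
  motion:
    - {"dx": 0,"dy": 0,"dz": 0.08,"wx": 0,"wy": 0,"wz": 0,"claw": 5}
    - {"dx": 0,"dy": 0,"dz": 0.16,"wx": 0,"wy": 0,"wz": 0,"claw": 5}
    - {"dx": 0,"dy": 0,"dz": 0.24,"wx": 0,"wy": 0,"wz": 0,"claw": 5}
    - {"dx": 0,"dy": 0,"dz": 0.24,"wx": 0,"wy": 0,"wz": 0,"claw": 5}

```text
clock: 11.35
tool_pos: [0.5245, 0.2115, 0.1312]
eef_rot: [-0.256, 0.967, -0.0, -0.001]
contact_force: [-0.8, 0.1, -1.5]
opening: 0.156
finger_force: 25.0
```

```bash
python3 st.py .525 .212 .125
```

```text
11.35 q [-0.17  0.8  -0.51  1.83  0.6   0.67  1.06] p [0.5245 0.2115 0.1312] F [-0.8  0.1 -1.5] M [0.09 0.06 0.03] op 13.7 g 25.0
x ang -150.31 y ang 119.69 tilt z [-1.7e-03 -9.0e-04 -1.0e+00]
togo [-0.008  0.002  0.078]
```

Request:
step_arm:
  motion:
    - {"dx": 0,"dy": 0,"dz": 0.04,"wx": 0,"wy": 0,"wz": 0,"claw": 5}
    - {"dx": 0,"dy": 0,"dz": 0.07,"wx": 0,"wy": 0,"wz": 0,"claw": 5}
    - {"dx": 0,"dy": 0,"dz": 0.09,"wx": 0,"wy": 0,"wz": 0,"claw": 5}
    - {"dx": 0,"dy": 0,"dz": 0.09,"wx": 0,"wy": 0,"wz": 0,"claw": 5}

```text
clock: 11.75
tool_pos: [0.5251, 0.2118, 0.125]
eef_rot: [-0.256, 0.967, -0.0, -0.0]
contact_force: [-0.5, 0.0, -1.9]
opening: 0.153
finger_force: 25.0
```

```bash
python3 st.py .525 .212 .125
```

```text
11.75 q [-0.18  0.81 -0.5   1.83  0.61  0.65  1.05] p [0.5251 0.2118 0.125 ] F [-0.5  0.  -1.9] M [ 0.03  0.02 -0.01] op 13.5 g 25.0
x ang -150.32 y ang 119.68 tilt z [-2.e-04 -1.e-04 -1.e+00]
togo [-0.     0.002 -0.001]
```

Request:
step_arm:
  motion:
    - {"dx": 0,"dy": 0,"dz": 0.02,"wx": 0,"wy": 0,"wz": 0,"claw": 5}
    - {"dx": 0,"dy": 0,"dz": 0.03,"wx": 0,"wy": 0,"wz": 0,"claw": 5}
    - {"dx": 0,"dy": 0,"dz": 0.03,"wx": 0,"wy": 0,"wz": 0,"claw": 5}

```text
clock: 12.05
tool_pos: [0.5254, 0.2121, 0.123]
eef_rot: [-0.256, 0.967, 0.0, 0.0]
contact_force: [0.2, -0.7, 1.1]
opening: 0.159
finger_force: 25.0
```

```bash
python3 st.py .525 .212 .125
```

```text
12.05 q [-0.18  0.82 -0.5   1.83  0.61  0.65  1.05] p [0.5254 0.2121 0.123 ] F [ 0.2 -0.7  1.1] M [0.01 0.03 0.02] op 14.0 g 25.0
x ang -150.32 y ang 119.68 tilt z [ 7.e-04  4.e-04 -1.e+00]
togo [ 0.005  0.002 -0.025]
```

Request:
step_arm:
  motion:
    - {"dx": 0,"dy": 0,"dz": 0.01,"wx": 0,"wy": 0,"wz": -0.015,"claw": 5}
    - {"dx": 0,"dy": 0,"dz": 0.01,"wx": 0,"wy": 0,"wz": -0.03,"claw": 5}
    - {"dx": 0,"dy": 0,"dz": 0.01,"wx": 0,"wy": 0,"wz": -0.045,"claw": 5}
    - {"dx": 0,"dy": 0,"dz": 0.01,"wx": 0,"wy": 0,"wz": -0.045,"claw": 5}

```text
clock: 12.45
tool_pos: [0.5254, 0.2123, 0.1223]
eef_rot: [-0.324, 0.946, 0.0, 0.0]
contact_force: [-0.1, -0.3, 2.1]
opening: 0.151
finger_force: 25.0
```

```bash
python3 st.py .525 .212 .125
```

```text
12.45 q [-0.16  0.82 -0.53  1.83  0.65  0.66  1.15] p [0.5254 0.2123 0.1223] F [-0.1 -0.3  2.1] M [0.04 0.05 0.01] op 13.3 g 25.0
x ang -142.21 y ang 127.79 tilt z [ 6.e-04  9.e-04 -1.e+00]
togo [ 0.006  0.    -0.034]
```

Request:
step_arm:
  motion:
    - {"dx": 0,"dy": 0,"dz": 0,"wx": 0,"wy": 0,"wz": 0.02,"claw": 5}
    - {"dx": 0,"dy": 0,"dz": 0,"wx": 0,"wy": 0,"wz": 0.04,"claw": 5}
    - {"dx": 0,"dy": 0,"dz": 0,"wx": 0,"wy": 0,"wz": 0.06,"claw": 5}
    - {"dx": 0,"dy": 0,"dz": 0,"wx": 0,"wy": 0,"wz": 0.08,"claw": 5}
    - {"dx": 0,"dy": 0,"dz": 0,"wx": 0,"wy": 0,"wz": 0.08,"claw": 5}

```text
clock: 12.95
tool_pos: [0.5253, 0.2127, 0.1223]
eef_rot: [-0.202, 0.979, 0.0, 0.001]
contact_force: [-0.6, 0.6, 1.3]
opening: 0.155
finger_force: 25.0
```

```bash
python3 st.py .525 .212 .125
```

```text
12.95 q [-0.2   0.81 -0.47  1.84  0.58  0.63  0.96] p [0.5253 0.2127 0.1223] F [-0.6  0.6  1.3] M [0.41 0.16 0.05] op 13.6 g 25.0
x ang -156.64 y ang 113.36 tilt z [ 8.0e-04  1.1e-03 -1.0e+00]
togo [ 0.007 -0.007 -0.034]
```

Request:
step_arm:
  motion:
    - {"dx": 0,"dy": 0,"dz": 0.01,"wx": 0,"wy": 0,"wz": 0,"claw": 5}
    - {"dx": 0,"dy": 0,"dz": 0.02,"wx": 0,"wy": 0,"wz": 0,"claw": 5}
    - {"dx": 0,"dy": 0,"dz": 0.02,"wx": 0,"wy": 0,"wz": 0,"claw": 5}

```text
clock: 13.25
tool_pos: [0.5252, 0.2127, 0.1203]
eef_rot: [-0.203, 0.979, 0.001, 0.0]
contact_force: [-0.4, 2.6, 1.0]
opening: 0.155
finger_force: 25.0
```

```bash
python3 st.py .525 .212 .125
```

```text
13.25 q [-0.2   0.81 -0.46  1.84  0.59  0.63  0.96] p [0.5252 0.2127 0.1203] F [-0.4  2.6  1. ] M [0.6  0.07 0.06] op 13.6 g 25.0
x ang -156.57 y ang 113.43 tilt z [ 4.0e-04  1.5e-03 -1.0e+00]
togo [ 0.006 -0.007 -0.058]
```

Request:
step_arm:
  motion:
    - {"dx": -0.005,"dy": 0.012,"dz": 0,"wx": 0,"wy": 0,"wz": 0.017,"claw": 5}
    - {"dx": -0.005,"dy": 0.012,"dz": 0,"wx": 0,"wy": 0,"wz": 0.017,"claw": 5}
    - {"dx": -0.005,"dy": 0.012,"dz": 0,"wx": 0,"wy": 0,"wz": 0.017,"claw": 5}

```text
clock: 13.55
tool_pos: [0.5252, 0.2129, 0.1203]
eef_rot: [-0.177, 0.984, -0.0, 0.0]
contact_force: [-0.6, 1.1, 2.4]
opening: 0.158
finger_force: 25.1
```

```bash
python3 st.py .525 .212 .125
```

```text
13.55 q [-0.21  0.81 -0.45  1.84  0.57  0.62  0.92] p [0.5252 0.2129 0.1203] F [-0.6  1.1  2.4] M [ 0.24 -0.03  0.29] op 13.9 g 25.1
x ang -159.58 y ang 110.42 tilt z [ 3.e-04 -2.e-04 -1.e+00]
togo [ 0.006 -0.009 -0.058]
```

Request:
step_arm:
  motion:
    - {"dx": 0,"dy": 0.005,"dz": 0,"wx": 0,"wy": 0,"wz": -0.028,"claw": 5}
    - {"dx": 0,"dy": 0.005,"dz": 0.01,"wx": 0,"wy": 0,"wz": -0.028,"claw": 5}
    - {"dx": 0,"dy": 0.005,"dz": 0.02,"wx": 0,"wy": 0,"wz": -0.028,"claw": 5}
    - {"dx": 0,"dy": 0.005,"dz": 0.02,"wx": 0,"wy": 0,"wz": -0.028,"claw": 5}

```text
clock: 13.95
tool_pos: [0.5249, 0.2125, 0.1186]
eef_rot: [-0.219, 0.976, -0.001, -0.0]
contact_force: [-0.3, -1.6, 2.9]
opening: 0.154
finger_force: 25.0
```

```bash
python3 st.py .525 .212 .125
```

```text
13.95 q [-0.19  0.82 -0.47  1.84  0.6   0.63  0.98] p [0.5249 0.2125 0.1186] F [-0.3 -1.6  2.9] M [-0.24  0.04  0.02] op 13.6 g 25.0
x ang -154.73 y ang 115.27 tilt z [-4.0e-04 -1.3e-03 -1.0e+00]
togo [ 0.002 -0.006 -0.08 ]
```

Request:
step_arm:
  motion:
    - {"dx": 0,"dy": -0.005,"dz": 0,"wx": 0,"wy": 0,"wz": 0,"claw": 5}
    - {"dx": 0,"dy": -0.005,"dz": 0.01,"wx": 0,"wy": 0,"wz": 0,"claw": 5}
    - {"dx": 0,"dy": -0.005,"dz": 0.02,"wx": 0,"wy": 0,"wz": 0,"claw": 5}
    - {"dx": 0,"dy": -0.005,"dz": 0.02,"wx": 0,"wy": 0,"wz": 0,"claw": 5}

```text
clock: 14.35
tool_pos: [0.525, 0.2125, 0.1181]
eef_rot: [-0.219, 0.976, -0.001, 0.0]
contact_force: [-2.8, -2.3, 12.7]
opening: 0.156
finger_force: 25.0
```

```bash
python3 st.py .525 .212 .1155
```

```text
14.35 q [-0.19  0.82 -0.47  1.84  0.6   0.63  0.98] p [0.525  0.2125 0.1181] F [-2.8 -2.3 12.7] M [-0.64  0.66 -0.05] op 13.8 g 25.0
x ang -154.67 y ang 115.33 tilt z [ 4.0e-04 -1.2e-03 -1.0e+00]
togo [ 0.003 -0.006  0.033]
```

```bash
python3 - <<'E'
from fit import *
o,P=run(k=3)
r=np.hypot(*(P[:,:2]-(.525,.212)).T)
m=(r>.036)&(r<.058)&(P[:,2]>.05)&(P[:,2]<.085)&(P[:,1]<.19); print('ear z',np.median(P[m,2]),m.sum(),get_state()['contact_force'].round(1))
p,d=snap('side'); c=(290,165); cv2.imwrite('pics/ins.png',cv2.resize(p[c[1]-40:c[1]+30,c[0]-40:c[0]+40,::-1],(640,560),interpolation=cv2.INTER_CUBIC))
E
```

```text
sleeve 107 [527.5 213.7] rms 2.31 z 60.1 77.0
keyring 77 [526.1 213.4] rms 2.44 z 84.0 92.8
shoulder 110 [527.8 214. ] rms 1.16 z 98.9 112.1
tcp [525.  212.5 118.2]
ear z 0.07805413266181399 63 [-2.8 -2.5 12.9]
```

View pics/ins.png

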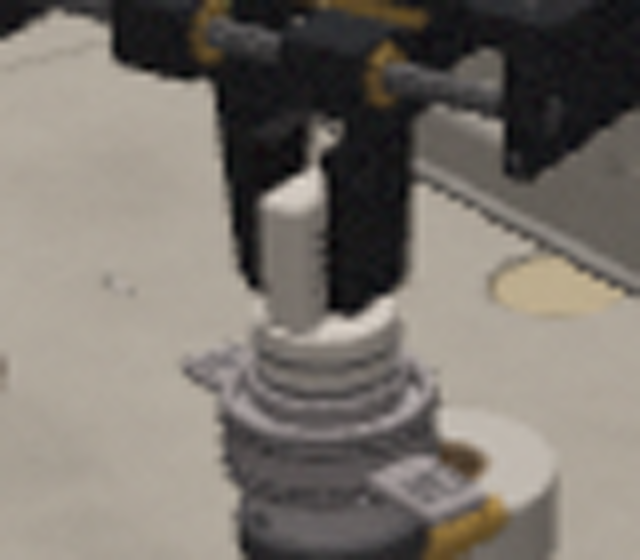

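The view shows the shoulder seated on the mouth, and the ear is back at 78 mm, so the sleeve has sprung up and locked. I'll relax the press, let go and retreat.

Request:
step_arm:
  motion:
    - {"dx": 0,"dy": 0,"dz": -0.02,"wx": 0,"wy": 0,"wz": 0,"claw": 5}
    - {"dx": 0,"dy": 0,"dz": -0.02,"wx": 0,"wy": 0,"wz": 0,"claw": 50}
    - {"dx": 0,"dy": 0,"dz": -0.02,"wx": 0,"wy": 0,"wz": 0,"claw": 50}
    - {"dx": 0,"dy": 0,"dz": -0.02,"wx": 0,"wy": 0,"wz": 0,"claw": 50}
    - {"dx": 0,"dy": 0,"dz": -0.02,"wx": 0,"wy": 0,"wz": 0,"claw": 50}
    - {"dx": 0,"dy": 0,"dz": -0.02,"wx": 0,"wy": 0,"wz": 0,"claw": 50}

```text
clock: 15.15
tool_pos: [0.5251, 0.2131, 0.1186]
eef_rot: [-0.22, 0.976, 0.0, -0.0]
contact_force: [-0.2, -0.5, 1.2]
opening: 0.564
finger_force: 0.0
```

Request:
step_arm:
  motion:
    - {"dx": 0,"dy": 0,"dz": -0.2,"wx": 0,"wy": 0,"wz": 0,"claw": 50}
    - {"dx": 0,"dy": 0,"dz": -0.6,"wx": 0,"wy": 0,"wz": 0,"claw": 50}
    - {"dx": 0,"dy": 0,"dz": -1,"wx": 0,"wy": 0,"wz": 0,"claw": 50}
    - {"dx": 0,"dy": 0,"dz": -1,"wx": 0,"wy": 0,"wz": 0,"claw": 50}
    - {"dx": 0,"dy": 0,"dz": -1,"wx": 0,"wy": 0,"wz": 0,"claw": 50}

```text
clock: 15.65
tool_pos: [0.5254, 0.213, 0.1991]
eef_rot: [-0.219, 0.976, 0.0, 0.001]
contact_force: [-0.2, 0.1, -1.3]
opening: 0.57
finger_force: 0.0
```

```bash
python3 st.py; python3 - <<'E'
from h import *
d=snap('side')[1]; _,P=cloud('side',d)
r=np.hypot(*(P[:,:2]-(.525,.212)).T)
m=(r>.036)&(r<.058)&(P[:,2]>.05)&(P[:,2]<.085)&(P[:,1]<.19); print('ear z',np.median(P[m,2]))
m=(r<.025)&(P[:,2]<.17); print('handle top',np.percentile(P[m,2],98))
for c in((.486,.064),(.551,.071)):
    m=(np.hypot(*(P[:,:2]-c).T)<.025)&(P[:,2]>.03)&(P[:,2]<.09); print(m.sum(),P[m].mean(0).round(4))
E
```

```text
15.65 q [-0.14  0.71 -0.56  1.78  0.5   0.8   1.07] p [0.5254 0.213  0.1991] F [-0.2  0.1 -1.3] M [ 0.07  0.09 -0.01] op 50.2 g 0.0
x ang -154.65 y ang 115.35 tilt z [ 1.2e-03  4.0e-04 -1.0e+00]
ear z 0.07794965273163745
handle top 0.15224314386773877
140 [0.4871 0.06   0.0429]
130 [0.555  0.0668 0.0438]
```

```bash
python3 -c "
from plant import workorder; print(workorder.finish_job())"
```

```text
the job is handed in; nothing more can be done
None
```

The job is handed in at about 16 s. The filter is home in the coupler with the sleeve up and locked (ear back at 78 mm), the gripper has let go and is clear above, and the arm never touched the bottle or vial; the final press peaked at about 13 N, slightly over the 12 N stated for tripping the catch.

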